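Lay the tilted pegboard flat

ROBOT

A 7-joint arm with a two-finger parallel gripper is mounted at the origin on the work surface. World frame = base frame: x ahead of the robot, y to its left, z up, the work surface at z = 0. Lengths are in m, angles in rad, forces in N, time in s.
With the tool pointing down it reaches from about 0.35 to 0.9 m from the base axis. Payload 7.2 kg.
Tool frame: the origin (TCP) lies on the centre line of the jaws, within the pads' length; the fingertips stand 22 mm ahead of it and the grasp point (between the pads) lies 3 mm ahead of it; z points along the fingers, y is the direction in which the jaws open and shut (so a half turn about z gives the same grasp; the last joint's range is limited). The gripper opens to 88 mm and grips with 3 to 60 N. Pads are 20 mm wide; open, the fingers measure 115 mm over their backs; the gripper's body (75 mm by 178 mm) begins 61 mm behind the grasp point.
Start: joints at [1.255, 0.411, -0.013, 1.596, 0.006, 1.134, -0.082], TCP at [0.153, -0.606, 0.245] pointing down, gripper open.
Joint ranges: [-2.95, 2.95], [-0.29, 1.99], [-1.47, 1.44], [0.14, 2.54], [-1.03, 4.17], [0.13, 1.85], [-2.86, 2.86]. Speed limits (rad/s): [2.39, 2.39, 3.01, 3.01, 3.14, 3.14, 3.14].

INTERFACE

Orientations are given as a rotation vector (axis times angle).
In Python, from station import read_state, capture, camera_params, sign_off gives the robot as it stands. The module is installed in compiled form; this text tells all that it offers.
- The arm moves only by the shell command python3 -m crank 'ROWS' [OPENING] [FORCE]. ROWS is a JSON object of lists of equal length, an entry for each row: "xyz": the shift along the tool's x, y, z in units of 0.2 m (1.0 is 0.2 m), a list of three; "turn": the turn about the tool's z in units of 360 degrees (1.0 is 360 degrees). A call has 1 to 12 rows; each row is the pose to reach, as a shift and turn from the pose commanded when the call began, along the tool's axes at that moment, turning the shorter way round; what a row does not reach only later rows make up. A row lasts 1/10 s, in which the tool goes at most 50 mm and 8.59 degrees, less where a joint would pass 70% of its speed; a pose out of reach is approached as far as the arm can. A call with a number of a shift or a turn outside -1 to 1 is refused whole. A call with a gripper value outside its range is refused whole. OPENING is the gripper's target within -1 to 1 (shut at 1, half-way at 0, fully open at -1), set as the call begins (- or left out, the last holds). The fingers move at their own pace and stop on an object; FORCE is the grip in N (left out, the last holds). Time passes only in rows, so rows that repeat a pose let the fingers close. It gives the time, the measured TCP pose, the force and the opening at its end, in the units of the state.
- read_state(): the state, without advancing time (a new reading comes with each control period).
- capture(name): name is "scene" or "top" or "wrist"; returns the picture (400x640x3 uint8, red, green, blue); there is no depth.
- camera_params(name): a dict with "K" (3x3 intrinsics, pixels), "extrinsics" (4x4, takes a point from camera to world coordinates). Camera axes: x right, y down, z forward; pixel columns grow to the right and rows downward; lengths in m; the calibration is good to about 2 mm. A picture is of the moment at which its call begins: read the wrist's pose just before it. camera_params takes no time and is no camera call; for the wrist camera it gives the pose at the moment of the call.
- sign_off(): hands the job in, once; it reports no verdict.
The state is a dict: "time": time; "qpos": joint angles; "dq": joint speeds; "tau": joint torques, N m; "eef_pos": TCP position; "eef_rot": TCP orientation; "ft_force": force on the tool from outside, world axes, zero at the start; "moment": the same for the moment, N m; "finger_gap": opening from 0.0 (shut) to 1.0 (fully open).
Only numpy, scipy, OpenCV 4.12 (cv2) and the standard library are available. Lean on these libraries where they do the work, as an engineer would, in place of code of your own. Each camera call takes 0.05 s, during which the arm holds its last target. There are 200 camera calls.

TASK

The hand therapy session is over: lay the tilted pegboard flat. With the fingertips press the red release paddle at the board's raised edge to free the ratchet, push the board down past its notches until it lies flat on its base (the pawls catch again whenever the paddle comes up), then let go of the paddle so that they spring home. Only press and push: do not raise the board, and leave the things around it where they are.

Things in the scene. Friction and masses are not known exactly. Their poses are not given: they have to be found in the camera images.
- tilt_stand: Ratchet tilt stand fixed to the desk: grey base, 340 mm deep (x), 420 mm wide (y), with a hinged pegboard. Origin: centre of its underside; x points from the paddle side (robot's side) to the hinge side, y left, z up. Hinge line: parallel to y at x = +150, z = 75 mm. Toothed sectors stand upright at y = -200 and +200 mm, 160 to 110 mm on the -x side of the origin, up to 220 mm high.
- release_paddle (a joint): Turn of the red paddle about its shaft, relative to the board, rad: 0 = pawls sprung into the teeth; grows as its outer end is pressed down; pawls clear from about 0.14; stop at 0.22. About 4 N at the touch point presses it to the stop; it springs back. Unless pressed, the ratchet stops the board going down (notches 0.032 rad apart, lowest at 0, next at 0.028) but lets it slip up.
- paddle_top (a point): Touch point on the red paddle's top, mid-width, 50 mm out from its shaft. The paddle is a plate 110 mm wide (stand's y), reaching 80 mm out from the shaft (towards the robot), 8 mm thick, its middle plane through the shaft axis, with a 3 mm lip at its end. It hangs 0.25 rad below the board's plane (end lower when the board is flat). Axes turn with the paddle; as the stand's when flat and unpressed.
- paddle_shaft (a point): Centre of the paddle's shaft: 12 mm steel rod parallel to the stand's y, 285 mm from the hinge line, in the middle plane of the board just beyond its raised edge; it carries the paddle in the middle and a pawl at each end. Moves with the board.
- board_edge (a point): Mid raised edge, top face, of the hinged wooden board (340 mm wide, 270 mm from hinge to edge, 18 mm thick; its middle plane holds the hinge line; pegs stand 20 mm out of one side). Axes turn with the board; tilt = angle of its z from vertical: 0 flat on the base, 0.33 to 0.57 rad at the start, at most 0.64. Freed, it is damped: 4 to 8 N at the paddle lower it at 0.25 to 0.5 rad/s; flat, it stays.
- sanitizer: Pump bottle of blue hand gel, 60 mm across, 150 mm tall; origin at the centre of its underside. Leave alone.
- stapler: Red and black stapler, 135 x 34 x 60 mm; origin under its middle, x along its length. Leave alone.
- pen: White pen with a blue cap, 140 mm long, 9 mm thick, lying near the paddle; origin under its middle, x along it. Leave alone.
- highlighter: Yellow highlighter, 110 mm long, 17 mm thick, lying in front of the paddle; origin under its middle. Leave alone.
- peg_tub: Open blue tub of spare pegs, 120 x 85 x 35 mm; origin at the centre of its underside. Leave alone.
- stopwatch: Round black stopwatch, 60 mm across, 15 mm tall, lying face up near the paddle; origin at the centre of its underside. Leave alone.
- mug: White mug, 80 mm across, 92 mm tall; origin at the centre of its underside. Leave alone.

How it is judged:
On the way, in this order (a step that is already met when the one before it is completed fails the run):
1. the fingers press the red paddle until the pawls are clear of the teeth, while the board is still up (value of joint release_paddle above 0.1 rad and angle between board_edge's own z axis and vertical above 0.12 rad and contact force between the fingers and release_paddle above 0.5 N), for 0.04 s.
2. the board is pushed down flat onto its base (angle between board_edge's own z axis and vertical below 0.02 rad), for 0.2 s.
At the end, for the whole second after the job is handed in: The board lies flat on its base (tilt below 0.02 rad, in the lowest notch), the paddle is let go and its pawls have sprung back (below 0.11 rad), and every bystander is within 30 mm of where it stood (angle between board_edge's own z axis and vertical below 0.02 rad and value of joint release_paddle below 0.11 rad and distance of each of sanitizer, stapler, pen, highlighter, peg_tub, stopwatch, mug from where it was at the start of the episode below 0.03 m); the robot touches nothing.
It fails at once if the board is raised instead of lowered (tilt above 0.615 rad) (angle between board_edge's own z axis and vertical above 0.615 rad).
It fails at once if a thing standing around the stand is lifted, carried or pushed by more than 30 mm (not (distance of sanitizer from where it was at the start of the episode below 0.03 m) or not (distance of stapler from where it was at the start of the episode below 0.03 m) or not (distance of pen from where it was at the start of the episode below 0.03 m) or not (distance of highlighter from where it was at the start of the episode below 0.03 m) or not (distance of peg_tub from where it was at the start of the episode below 0.03 m) or not (distance of stopwatch from where it was at the start of the episode below 0.03 m) or not (distance of mug from where it was at the start of the episode below 0.03 m)).
It also fails if it takes over 35 s, if anything falls off the work surface, if the arm or the gripper's body presses on something with over 40 N, if the wrist force passes 120 N, or if a joint passes its speed limit or range.

## Working session

There is one attempt and no reset: what is moved stays moved. The work goes in short steps, Python scripts to look and compute and a shell command to move; the robot and the scene stay as the last step left them, time stands still between calls to the robot, and variables do not carry over. Pictures are saved under pics/ and viewed, about 8 in all and at most 12, crops included, and the job is handed in when it is done.

```bash
mkdir -p pics
python3 - <<'E'
from station import *
import cv2
for n in ("scene","top"):
    cv2.imwrite(f"pics/{n}0.png",capture(n)[:,:,::-1])
    p=camera_params(n);print(n,p["K"].tolist() if hasattr(p["K"],'tolist') else p["K"],p["extrinsics"])
s=read_state();print(s["time"],s["eef_pos"],s["eef_rot"],s["finger_gap"])
E
```

```text
scene [[432.5456096850489, 0.0, 315.43709164382255], [0.0, 432.5456096850489, 203.39203630226822], [0.0, 0.0, 1.0]] [[-0.98678945 -0.12130595  0.10738453  0.36985225]
 [-0.16186906  0.76568026 -0.6225208   0.91500646]
 [-0.00670673 -0.6316792  -0.77520088  1.15994104]
 [ 0.          0.          0.          1.        ]]
top [[511.4391322564862, 0.0, 319.5516971612065], [0.0, 511.4391322564862, 197.84808323254072], [0.0, 0.0, 1.0]] [[ 1.67500196e-02 -9.90840063e-01  1.33997785e-01  3.46942489e-01]
 [-9.99855063e-01 -1.70073814e-02 -7.76154285e-04  5.77414080e-02]
 [ 3.04799620e-03 -1.33965363e-01 -9.90981327e-01  1.44606945e+00]
 [ 0.00000000e+00  0.00000000e+00  0.00000000e+00  1.00000000e+00]]
0.1 [ 0.15315674 -0.60549252  0.24387453] [-3.11604142e+00 -3.88193484e-01  5.11031012e-04] 0.9971553813317996
```

View pics/scene0.png

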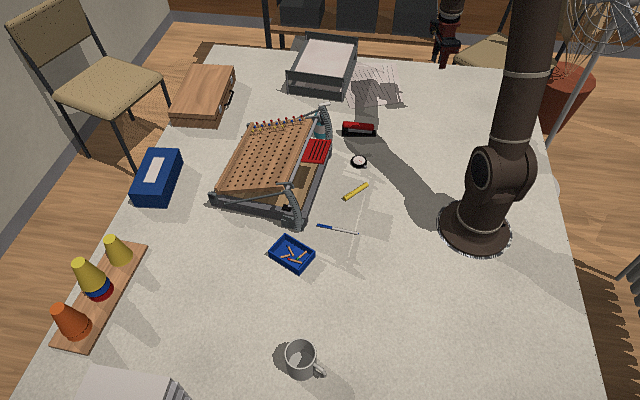

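View pics/top0.png

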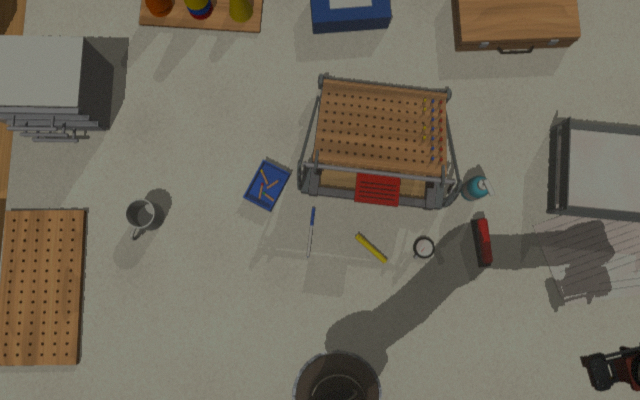

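The top view shows the stand centred near (380,140). The red paddle is at about (377,190), the sanitizer at (479,187), the stapler at (483,242), and the highlighter, pen and stopwatch lie in front. In the scene view the paddle is at about (317,150). Next I triangulate the paddle's corners across the two views.

```bash
cat > h.py <<'E'
import numpy as np,cv2
from station import *
def ray(n,uv,p=None):
    p=p or camera_params(n);E=np.array(p["extrinsics"]);d=E[:3,:3]@np.linalg.inv(p["K"])@[*uv,1.]
    return E[:3,3],d/np.linalg.norm(d)
def tri(a,b):
    A=np.zeros((3,3));v=np.zeros(3)
    for o,d in(a,b):
        P=np.eye(3)-np.outer(d,d);A+=P;v+=P@o
    x=np.linalg.solve(A,v);return x,[np.linalg.norm((np.eye(3)-np.outer(d,d))@(x-o)) for o,d in(a,b)]
def plane(n,uv,z):
    o,d=ray(n,uv);return o+d*(z-o[2])/d[2]
def red(im,box):
    x0,y0,x1,y1=box;m=np.zeros(im.shape[:2],np.uint8)
    i=im.astype(int);k=(i[...,0]>90)&(i[...,0]>2.2*i[...,1])&(i[...,0]>2.2*i[...,2])
    m[y0:y1,x0:x1]=k[y0:y1,x0:x1];m=cv2.morphologyEx(m,cv2.MORPH_CLOSE,np.ones((3,3)))
    c=max(cv2.findContours(m,0,2)[0],key=cv2.contourArea)
    h=cv2.convexHull(c);q=cv2.approxPolyN(h,4)[0].astype(float) if hasattr(cv2,'approxPolyN') else cv2.boxPoints(cv2.minAreaRect(c))
    return m,q
E
python3 - <<'E'
from h import *
T=cv2.imread("pics/top0.png")[:,:,::-1];S=cv2.imread("pics/scene0.png")[:,:,::-1]
mt,qt=red(T,(345,165,410,215));ms,qs=red(S,(290,125,340,175))
print(qt.tolist(),qs.tolist(),mt.sum(),ms.sum())
# near(robot)-left etc. order by (y left/right, x)
def order_top(q):
    q=q[np.argsort(q[:,0])];L=q[:2];R=q[2:];L=L[np.argsort(L[:,1])];R=R[np.argsort(R[:,1])]
    return [L[0],L[1],R[0],R[1]] # far-left,near-left,far-right,near-right
def order_scn(q):  # y left => lower in image ; x near => right
    q=q[np.argsort(q[:,1])];R=q[:2];L=q[2:];L=L[np.argsort(L[:,0])];R=R[np.argsort(R[:,0])]
    return [L[0],L[1],R[0],R[1]]
P=[]
for n,a,b in zip(("FL","NL","FR","NR"),order_top(qt),order_scn(qs)):
    x,e=tri(ray("top",a),ray("scene",b));P.append(x);print(n,a,b,x.round(4),np.round(e,4))
P=np.array(P);print("mid",P.mean(0),"widths",np.linalg.norm(P[0]-P[2]),np.linalg.norm(P[1]-P[3]),"len",np.linalg.norm(P[0]-P[1]),np.linalg.norm(P[2]-P[3]))
d=P[0]+P[2]-P[1]-P[3];print("yaw",np.arctan2(d[1],d[0]),"slope",np.arctan2(d[2],np.hypot(*d[:2])))
for n,uv,z in(("sanit",(479,187),.1),("stapler",(483,242),.06),("stopw",(424,247),.015),("hl0",(357,236),.01),("hl1",(385,260),.01),("pen0",(312,208),.005),("pen1",(309,256),.005),("tub",(268,185),.02),
 ("towerL",(311,167),.22),("towerR",(455,168),.22),("hingeL",(322,78),.075),("hingeR",(449,92),.075),("frontL",(303,200),.0),("frontR",(443,205),0)):
    print(n,plane("top",uv,z).round(3))
cv2.imwrite("pics/crop1.png",np.hstack([cv2.resize(T[60:260,290:500,::-1],None,fx=2,fy=2,interpolation=2),cv2.resize(S[95:235,195:375,::-1],(380,400),interpolation=2)][:2])[:,:800])
E
```

```text
[[400.0, 178.0], [397.0, 206.0], [354.0, 201.0], [357.0, 172.0]] [[332.0, 139.0], [323.0, 163.0], [300.0, 161.0], [309.0, 138.0]] 1229 534
FL [357. 172.] [300. 161.] [ 0.5839 -0.0364  0.1795] [0.0016 0.0016]
NL [354. 201.] [323. 163.] [ 0.5088 -0.0287  0.1901] [0.0016 0.0016]
FR [400. 178.] [309. 138.] [ 0.5718 -0.1442  0.1817] [0.0002 0.0002]
NR [397. 206.] [332. 139.] [ 0.4962 -0.1339  0.1978] [0.0026 0.0026]
mid [ 0.54016402 -0.08581804  0.18726396] widths 0.10851436877042352 0.10629392256158508 len 0.07620355100950106 0.07799170193269532
yaw -0.11903215420993643 slope -0.17425289745841954
sanit [ 0.565 -0.368  0.1  ]
stapler [ 0.421 -0.388  0.06 ]
stopw [ 0.407 -0.237  0.015]
hl0 [ 0.435 -0.05   0.01 ]
hl1 [ 0.369 -0.129  0.01 ]
pen0 [0.512 0.078 0.005]
pen1 [0.377 0.083 0.005]
tub [0.574 0.203 0.02 ]
towerL [0.588 0.079 0.22 ]
towerR [ 0.592 -0.272  0.22 ]
hingeL [0.87  0.055 0.075]
hingeR [ 0.836 -0.299  0.075]
frontL [0.535 0.104 0.   ]
frontR [ 0.528 -0.296  0.   ]
```

View pics/crop1.png

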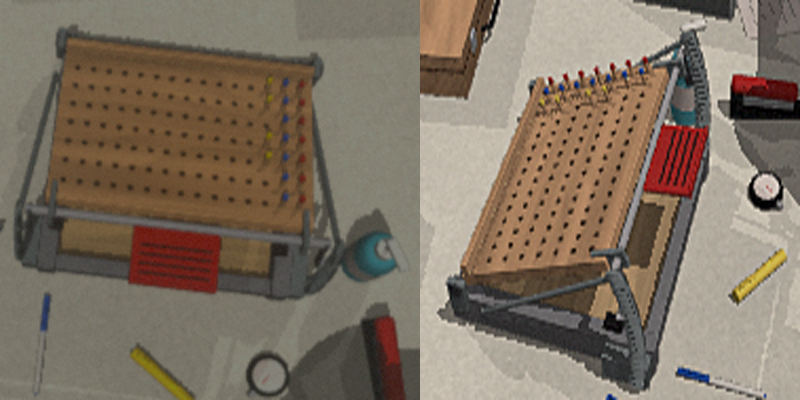

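Triangulated paddle: 107 × 77 mm against the given 110 × 80 mm, sloping 0.17 rad up towards the robot. That means a board tilt of about 0.42 rad and a shaft height of about 0.19 m, which is consistent. The touch point is near (0.532, -0.085, 0.19) and the stand's yaw is about -0.11. I'll go up and over with the fingers shut.

```bash
python3 -m crank '{"xyz":[[0,0,-0.2],[0,0,-0.45],[0.17,-0.14,-0.5],[0.34,-0.28,-0.5],[0.51,-0.42,-0.5],[0.68,-0.56,-0.5],[0.85,-0.7,-0.5],[0.85,-0.7,-0.5]],"turn":[0,0,0,0,0,0,0,0]}' 1 20
python3 -m crank '{"xyz":[[0.17,-0.14,0],[0.34,-0.28,0],[0.51,-0.42,0],[0.68,-0.56,0],[0.85,-0.7,0],[0.85,-0.7,0],[0.85,-0.7,0]],"turn":[0,0,0,0.02,0.04,0.057,0.057]}'
python3 - <<'E'
from h import *
from scipy.spatial.transform import Rotation as R
s=read_state();M=R.from_rotvec(s["eef_rot"]).as_matrix();print(s["eef_pos"],M.round(3).tolist(),s["ft_force"],s["finger_gap"])
print("to hover, units",M.T@(np.array([.532,-.085,.26])-s["eef_pos"])/.2)
E
```

```text
time: 0.9
eef_pos: [0.288, -0.4235, 0.3449]
eef_rot: [-3.115, -0.402, -0.003]
ft_force: [-0.7, 0.7, 0.1]
finger_gap: 0.312
time: 1.6
eef_pos: [0.4145, -0.2506, 0.3444]
eef_rot: [-3.137, 0.172, 0.001]
ft_force: [-0.3, -0.3, 0.1]
finger_gap: 0.003
[ 0.41451167 -0.25058288  0.34437312] [[0.994, -0.109, -0.001], [-0.109, -0.994, 0.0], [-0.001, -0.0, -1.0]] [-0.26545806 -0.3283933   0.07319889] 0.0030981745596044626
to hover, units [ 0.49352037 -0.88725908  0.42155607]
```

```bash
python3 -m crank '{"xyz":[[0.1,-0.18,0],[0.2,-0.36,0],[0.3,-0.54,0],[0.4,-0.72,0],[0.49,-0.88,0],[0.49,-0.88,0.2],[0.49,-0.88,0.4],[0.49,-0.88,0.4],[0.49,-0.88,0.4]],"turn":[0,0,0,0,0,0,0,0,0]}'
python3 - <<'E'
from h import *
a=capture("scene")[90:230,230:420];w=capture("wrist")
cv2.imwrite("pics/h1.png",np.hstack([cv2.resize(a,(434,320),interpolation=2),cv2.resize(w,(366,320))])[:,:,::-1])
m,q=red(w,(0,0,640,400));print(q.tolist(),m.sum())
# intersect wrist ray of paddle corners w/ paddle plane through (0.532,-.085,.19)
n=np.array([np.sin(.17)*.994,-np.sin(.17)*.11,np.cos(.17)]) 
for uv in q:
    o,d=ray("wrist",uv);print((o+d*(n@(np.array([.532,-.085,.19])-o))/(n@d)).round(4))
s=read_state();print(s["time"],s["eef_pos"],s["ft_force"])
E
```

```text
time: 2.5
eef_pos: [0.5308, -0.0883, 0.265]
eef_rot: [3.137, -0.173, -0.002]
ft_force: [0.4, 0.4, 0.5]
finger_gap: 0.001
[[399.0, 143.0], [398.0, 260.0], [229.0, 261.0], [226.0, 143.0]] 19145
[ 0.5706 -0.1443  0.1823]
[ 0.4967 -0.1371  0.195 ]
[ 0.5081 -0.0279  0.1952]
[ 0.5825 -0.0358  0.1823]
2.6 [ 0.53195127 -0.08789308  0.2666984 ] [ 0.29101843 -0.97051574 -0.43641506]
```

View pics/h1.png

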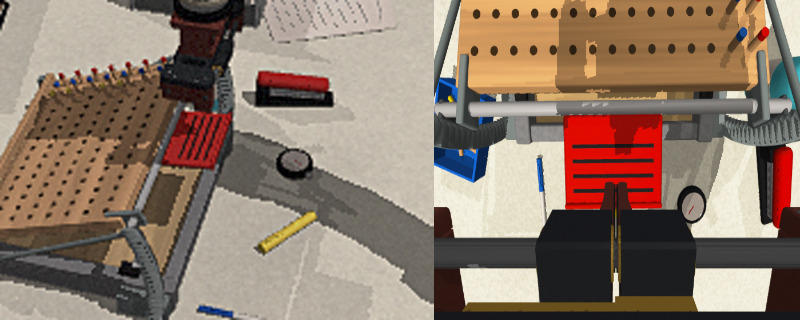

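The wrist view's paddle corners agree with the triangulation within 3 mm, and the shut fingers are centred above the paddle, clear of the sectors and the stapler. Now I descend to touch and press.

```bash
python3 -m crank '{"xyz":[[0,0,0.1],[0,0,0.2],[0,0,0.24],[0,0,0.27],[0,0,0.3],[-0.005,0,0.33],[-0.01,0,0.36]],"turn":[0,0,0,0,0,0,0]}'
python3 - <<'E'
from h import *
w=capture("wrist");m,q=red(w,(0,0,640,400));print(q.tolist())
E
```

```text
time: 3.3
eef_pos: [0.5294, -0.0869, 0.1931]
eef_rot: [3.136, -0.173, 0.002]
ft_force: [-1.5, -1.2, 3.3]
finger_gap: 0.005
[[420.0, 261.0], [208.0, 261.0], [194.0, 162.0], [432.0, 160.0]]
```

```bash
python3 -m crank '{"xyz":[[-0.012,0,0.04],[-0.03,0,0.09],[-0.045,0,0.14],[-0.057,0,0.19],[-0.067,0,0.24],[-0.075,0,0.29]],"turn":[0,0,0,0,0,0]}'
python3 - <<'E'
from h import *
a=capture("scene")[90:230,230:420];w=capture("wrist")
cv2.imwrite("pics/h2.png",np.hstack([cv2.resize(a,(434,320),interpolation=2),cv2.resize(w,(366,320))])[:,:,::-1])
s=read_state();print(s["time"],s["eef_pos"],s["ft_force"])
E
```

```text
time: 3.95
eef_pos: [0.5142, -0.0849, 0.1339]
eef_rot: [-3.137, 0.173, -0.001]
ft_force: [2.1, 0.2, 5.4]
finger_gap: 0.006
4.05 [ 0.51230858 -0.08473438  0.13267087] [-0.35799879 -0.37996035  1.89021342]
```

View pics/h2.png

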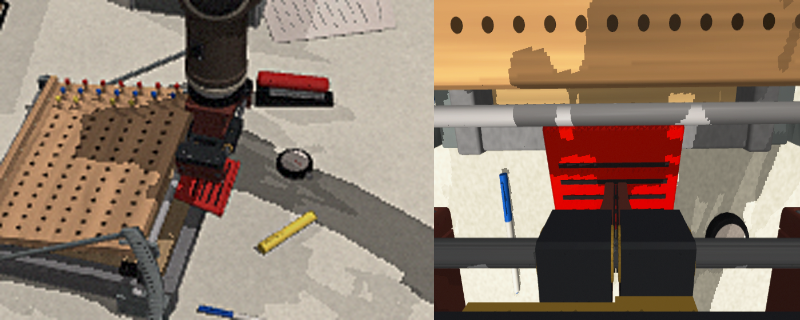

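The board is coming down with the fingers: it's nearly at the base and the neighbouring things haven't moved. I continue to the bottom.

```bash
python3 -m crank '{"xyz":[[-0.005,0,0.05],[-0.01,0,0.1],[-0.013,0,0.15],[-0.015,0,0.2],[-0.015,0,0.24],[-0.015,0,0.27],[-0.015,0,0.29],[-0.015,0,0.29],[-0.015,0,0.29]],"turn":[0,0,0,0,0,0,0,0,0]}'
python3 - <<'E'
from h import *
w=capture("wrist");a=capture("scene")[90:230,230:420]
cv2.imwrite("pics/h3.png",np.hstack([cv2.resize(a,(434,320),interpolation=2),cv2.resize(w,(366,320))])[:,:,::-1])
s=read_state();print(s["time"],s["eef_pos"],s["ft_force"])
E
```

```text
time: 4.95
eef_pos: [0.5113, -0.0847, 0.0767]
eef_rot: [3.137, -0.173, 0.001]
ft_force: [-0.2, -0.7, 6.2]
finger_gap: 0.005
5.05 [ 0.5113202  -0.08465231  0.07671991] [-0.21572997  0.84665759  6.51029058]
```

View pics/h3.png

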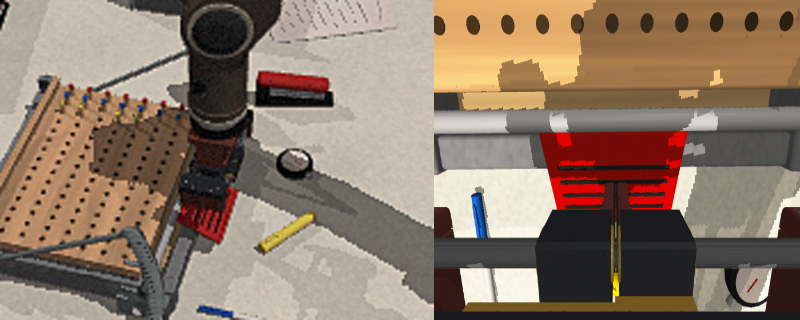

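```bash
for i in 1 2; do python3 -m crank '{"xyz":[[0,0,0.01],[0,0,0.015],[0,0,0.02],[0,0,0.02],[0,0,0.02]],"turn":[0,0,0,0,0]}'; done
```

```text
time: 5.55
eef_pos: [0.5116, -0.0847, 0.0734]
eef_rot: [3.136, -0.173, 0.002]
ft_force: [-1.6, -0.1, 12.0]
finger_gap: 0.0
time: 6.05
eef_pos: [0.512, -0.0847, 0.07]
eef_rot: [3.136, -0.173, 0.003]
ft_force: [-3.1, -0.1, 18.4]
finger_gap: 0.003
```

The force now climbs 6 N for every 4 mm, so something has bottomed out. I let go, straight up, and check the tilt from the images.

```bash
python3 -m crank '{"xyz":[[0,0,-0.03],[0,0,-0.07],[0,0,-0.12],[0,0,-0.2],[0,0,-0.35],[0,0,-0.55],[0,0,-0.75],[0,0,-0.75],[0,0,-0.75]],"turn":[0,0,0,0,0,0,0,0,0]}'
python3 - <<'E'
from h import *
w=capture("wrist");p=camera_params("wrist");cv2.imwrite("pics/w4.png",w[:,:,::-1]);np.savez("w4.npz",K=p["K"],E=p["extrinsics"])
t=capture("top");cv2.imwrite("pics/top4.png",t[:,:,::-1]);s=capture("scene");cv2.imwrite("pics/scene4.png",s[:,:,::-1])
cv2.imwrite("pics/c4.png",np.hstack([cv2.resize(s[90:240,200:400],(400,300),interpolation=2),cv2.resize(w,(400,300))])[:,:,::-1])
print(read_state()["ft_force"])
E
```

```text
time: 6.95
eef_pos: [0.5111, -0.0849, 0.2192]
eef_rot: [3.136, -0.174, 0.002]
ft_force: [-0.9, 0.5, 0.1]
finger_gap: 0.004
[-0.12400588 -0.13158512 -0.4220264 ]
```

View pics/c4.png

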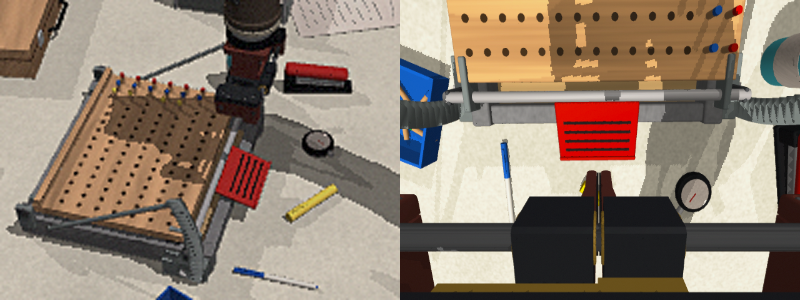

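View pics/w4.png

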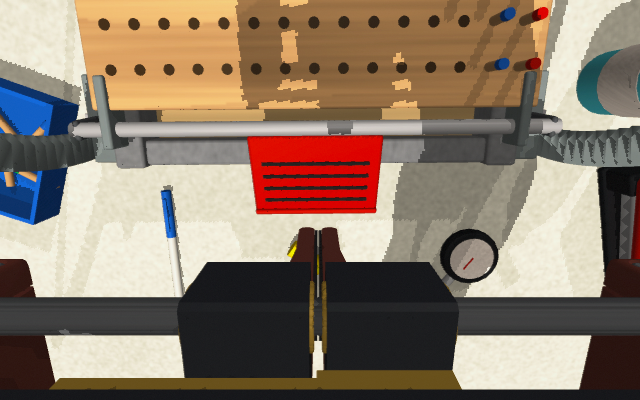

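The board now looks flat in both views and the paddle is up again (wrist corners about (248,137), (382,137), (376,212), (257,213)). I triangulate to confirm it is in the lowest notch and not at 0.028 rad.

Run:
```python
from h import *
L=lambda f:cv2.imread(f)[:,:,::-1]
z=np.load("w4.npz");pw={"K":z["K"],"extrinsics":z["E"]}
_,qw=red(L("pics/w4.png"),(200,100,420,225));_,qs=red(L("pics/scene4.png"),(290,130,345,205));_,qt=red(L("pics/top4.png"),(340,165,410,240))
def o1(q):
    q=q[np.argsort(q[:,0])];a,b=q[:2],q[2:];return [*a[np.argsort(a[:,1])],*b[np.argsort(b[:,1])]]
def o2(q):
    q=q[np.argsort(q[:,1])];R,l=q[:2],q[2:];return [*l[np.argsort(l[:,0])],*R[np.argsort(R[:,0])]]
print(qw.tolist(),qs.tolist(),qt.tolist())
P=[]
for n,a,b,c in zip(("FL","NL","FR","NR"),o1(qw),o2(qs),o1(qt)):
    x,e=tri(ray("",a,pw),ray("scene",b));y,f=tri(ray("top",c),ray("scene",b));v,g=tri(ray("",a,pw),ray("top",c));P.append(x)
    print(n,x.round(4),round(e[0],4),"|ts",y.round(4),round(f[0],4),"|wt",v.round(4))
P=np.array(P);d=P[0]+P[2]-P[1]-P[3];print("slope",np.arctan2(d[2],np.hypot(*d[:2])),"width",np.linalg.norm(P[1]-P[3]),np.linalg.norm(P[0]-P[2]),"len",np.linalg.norm(d)/2)
# movement of bystanders: top view diff by colour centroids
for f in("pics/top0.png","pics/top4.png"):
    i=L(f).astype(int);r,g,b=i[...,0],i[...,1],i[...,2]
    for n,m,bx in(("hl",(r>120)&(g>100)&(b<70),(340,225,400,270)),("pen",(b>1.6*r)&(b>60),(300,200,320,240)),("tub",(b>1.6*r)&(b>60),(240,155,295,215))):
        k=np.argwhere(m[bx[1]:bx[3],bx[0]:bx[2]]);print(f,n,len(k),(k.mean(0)[::-1]+bx[:2]).round(1))
```

```text
[[375.0, 213.0], [256.0, 213.0], [247.0, 136.0], [383.0, 135.0]] [[335.0, 171.0], [327.0, 194.0], [307.0, 185.0], [316.0, 162.0]] [[375.0, 208.0], [377.0, 217.0], [351.0, 213.0], [351.0, 205.0]]
FL [ 0.5605 -0.0337  0.0715] 0.0011 |ts [ 0.5371 -0.027   0.0778] 0.0231 |wt [ 0.5396 -0.025  -0.0198]
NL [ 0.4899 -0.0254  0.0482] 0.0023 |ts [ 0.4945 -0.0309  0.0404] 0.0017 |wt [ 0.4933 -0.0297  0.0662]
FR [ 0.5486 -0.1418  0.0746] 0.0 |ts [ 0.52   -0.0865  0.1304] 0.0192 |wt [ 0.529  -0.1338 -0.0397]
NR [ 0.478  -0.1337  0.05  ] 0.0017 |ts [ 0.4787 -0.0974  0.0874] 0.003 |wt [ 0.4841 -0.1151  0.0737]
slope 0.32515018548203256 width 0.10894914220336403 0.10888473556993848 len 0.07498593657674185
pics/top0.png hl 150 [371.1 249.4]
pics/top0.png pen 40 [312.2 215.9]
pics/top0.png tub 1038 [266.7 184.9]
pics/top4.png hl 198 [370.1 248.1]
pics/top4.png pen 40 [312.2 216.1]
pics/top4.png tub 1031 [266.7 184.8]
```

The far edge is at z≈0.073, which fits flat. The slope reads 0.325 against 0.25 nominal, with the arm blocking the top camera. I retract and repeat the check with a clear top view.

```bash
python3 -m crank '{"xyz":[[0,0,-0.2],[0,0,-0.4],[0,0,-0.6],[-0.12,0.16,-0.7],[-0.24,0.33,-0.7],[-0.36,0.5,-0.7],[-0.48,0.67,-0.7],[-0.6,0.84,-0.7],[-0.7,1,-0.7],[-0.7,1,-0.7],[-0.7,1,-0.7]],"turn":[0,0,0,0,0,0,0,0,0,0,0]}'
python3 - <<'E'
from h import *
t=capture("top");cv2.imwrite("pics/top5.png",t[:,:,::-1]);s=capture("scene");cv2.imwrite("pics/scene5.png",s[:,:,::-1])
cv2.imwrite("pics/c5.png",np.hstack([cv2.resize(s[90:240,200:400],(400,300),interpolation=2),cv2.resize(t[60:270,230:510],(400,300),interpolation=2)])[:,:,::-1])
_,qs=red(s,(290,130,345,205));_,qt=red(t,(340,165,410,240))
def o1(q):
    q=q[np.argsort(q[:,0])];a,b=q[:2],q[2:];return [*a[np.argsort(a[:,1])],*b[np.argsort(b[:,1])]]
def o2(q):
    q=q[np.argsort(q[:,1])];R,l=q[:2],q[2:];return [*l[np.argsort(l[:,0])],*R[np.argsort(R[:,0])]]
P=[]
for n,a,b in zip(("FL","NL","FR","NR"),o1(qt),o2(qs)):
    x,e=tri(ray("top",a),ray("scene",b));P.append(x);print(n,a,b,x.round(4),round(e[0],4))
P=np.array(P);d=P[0]+P[2]-P[1]-P[3];print("slope",np.arctan2(d[2],np.hypot(*d[:2])),"len",np.linalg.norm(d)/2,"meanz",P[:,2].mean())
E
```

```text
time: 8.2
eef_pos: [0.3495, -0.2682, 0.3576]
eef_rot: [-3.135, 0.176, 0.002]
ft_force: [0.1, 0.1, -0.4]
finger_gap: 0.003
FL [353. 187.] [307. 185.] [ 0.5629 -0.0339  0.0711] 0.0013
NL [350. 213.] [327. 194.] [ 0.4941 -0.028   0.0439] 0.0017
FR [393. 192.] [316. 162.] [ 0.5502 -0.1422  0.0744] 0.0016
NR [388. 218.] [335. 171.] [ 0.4812 -0.1317  0.0509] 0.0019
slope 0.35006604913273204 len 0.073886491955807 meanz 0.06009297833872043
```

View pics/c5.png

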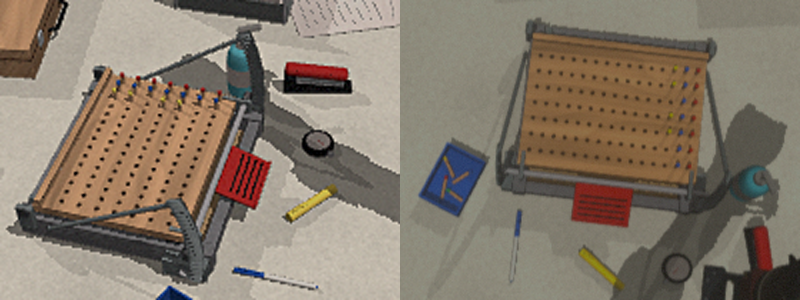

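The height fits a flat board, but both slope readings (0.33 to 0.35) hint that the paddle may not be fully home, and at 2.6 mm/px they're coarse. A wrist-camera stereo pair with a sideways baseline will settle it.

```bash
cat > w.py <<'E'
from h import *;import sys
n=sys.argv[1];p=camera_params("wrist");w=capture("wrist");p=camera_params("wrist");cv2.imwrite(f"pics/{n}.png",w[:,:,::-1]);np.savez(n+".npz",K=p["K"],E=p["extrinsics"])
m,q=red(w,(0,0,640,400));print(q.tolist(),m.sum())
E
python3 -m crank '{"xyz":[[0.15,-0.08,0],[0.3,-0.16,0],[0.45,-0.24,0],[0.6,-0.32,0.1],[0.71,-0.4,0.25],[0.71,-0.4,0.39],[0.71,-0.4,0.39],[0.71,-0.4,0.39],[0.71,-0.4,0.39]],"turn":[0,0,0,0,0,0,0,0,0]}'
python3 w.py wA
python3 -m crank '{"xyz":[[-0.02,-0.2,0],[-0.04,-0.4,0],[-0.06,-0.6,0],[-0.08,-0.8,0],[-0.11,-1,0],[-0.11,-1,0],[-0.11,-1,0],[-0.11,-1,0]],"turn":[0,0,0,0,0,0,0,0]}'
python3 w.py wB
python3 -c "
import cv2,numpy as np
cv2.imwrite('pics/wAB.png',np.hstack([cv2.resize(cv2.imread(f'pics/w{c}.png'),(400,250)) for c in 'AB']))"
```

```text
time: 9.2
eef_pos: [0.5005, -0.2044, 0.2823]
eef_rot: [3.136, -0.173, 0.003]
ft_force: [-0.1, -0.4, 0.0]
finger_gap: 0.001
[[249.0, 133.0], [257.0, 198.0], [155.0, 198.0], [136.0, 133.0]] 8896
time: 10.05
eef_pos: [0.5004, -0.0044, 0.2814]
eef_rot: [3.136, -0.176, 0.002]
ft_force: [-0.8, -0.0, 0.1]
finger_gap: 0.005
[[454.0, 109.0], [441.0, 177.0], [339.0, 179.0], [339.0, 109.0]] 6823
```

View pics/wAB.png

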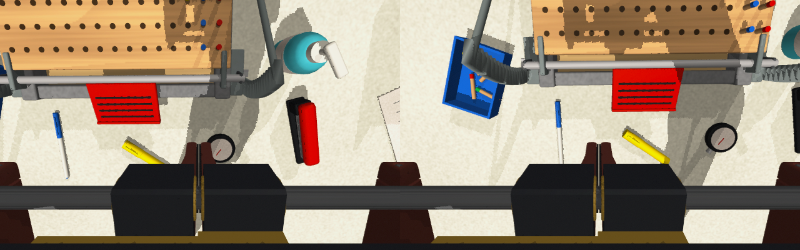

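Both wrist views show the paddle completely (A at about (136–257, 133–198), B at about (339–454, 109–179), partly in shadow), and nothing has been disturbed. I triangulate with fitted edge lines.

Run:
```python
from h import *
def quad(c,box):
    i=cv2.imread(f"pics/w{c}.png")[:,:,::-1].astype(int);z=np.load(f"w{c}.npz")
    r,g,b=i[...,0],i[...,1],i[...,2];k=((r>45)&(r>2*g)&(r>2*b)).astype(np.uint8)
    m=np.zeros_like(k);x0,y0,x1,y1=box;m[y0:y1,x0:x1]=k[y0:y1,x0:x1];m=cv2.morphologyEx(m,cv2.MORPH_CLOSE,np.ones((9,9)))
    ys=np.arange(y0,y1);rows=[y for y in ys if m[y].sum()>80];a,bm=rows[0],rows[-1];mid=range(a+8,bm-8)
    l=np.polyfit(mid,[np.flatnonzero(m[y])[0]-.5 for y in mid],1);R=np.polyfit(mid,[np.flatnonzero(m[y])[-1]+.5 for y in mid],1)
    xs=np.flatnonzero(m.sum(0)>35);xs=xs[8:-8]
    t=np.polyfit(xs,[np.flatnonzero(m[:,x])[0]-.5 for x in xs],1);B=np.polyfit(xs,[np.flatnonzero(m[:,x])[-1]+.5 for x in xs],1)
    X=lambda v,h:(lambda y:(v[0]*y+v[1],y))((h[0]*v[1]+h[1])/(1-h[0]*v[0]))
    return [X(l,t),X(l,B),X(R,t),X(R,B)],{"K":z["K"],"extrinsics":z["E"]}
A,pa=quad("A",(120,115,275,210));B,pb=quad("B",(320,95,470,190));P=[]
for n,a,b in zip(("FL","NL","FR","NR"),A,B):
    x,e=tri(ray("",a,pa),ray("",b,pb));P.append(x);print(n,np.round(a,1),np.round(b,1),x.round(4),round(e[0],4))
P=np.array(P);d=P[0]+P[2]-P[1]-P[3];print("slope",np.arctan2(d[2],np.hypot(*d[:2])),"len",np.linalg.norm(d)/2,"w",np.linalg.norm(P[1]-P[3]),np.linalg.norm(P[0]-P[2]))
```

```text
FL [136.2 132.5] [339.7 109.4] [ 0.5607 -0.0335  0.072 ] 0.0002
NL [157.5 198.8] [337.9 178.8] [ 0.4872 -0.0262  0.0459] 0.0001
FR [249.6 132.5] [454.3 108. ] [ 0.5491 -0.1434  0.0708] 0.0004
NR [257.  197.5] [439.3 177.2] [ 0.4767 -0.1356  0.0461] 0.0002
slope 0.33354301395928226 len 0.07763083070235832 w 0.10987415492204888 0.11057071621134161
```

The fit is precise (109.9 and 110.6 mm width, 0.2–0.4 mm residual), and it gives a slope of 0.334. The paddle hang is therefore about 0.08 rad more than nominal, so I measure the board's own plane from its holes in the same image pair.

Run:
```python
from h import *
def holes(c):
    i=cv2.imread(f"pics/w{c}.png");z=np.load(f"w{c}.npz");g=cv2.cvtColor(i,6)[:115].astype(np.uint8)
    bh=cv2.morphologyEx(g,cv2.MORPH_BLACKHAT,np.ones((21,21)));_,m=cv2.threshold(bh,45,1,0)
    n,_,st,ce=cv2.connectedComponentsWithStats(m)
    k=[ce[j] for j in range(1,n) if 25<st[j,4]<200 and st[j,2]<18 and st[j,3]<18 and st[j,1]>0 and .6<st[j,2]/st[j,3]<2]
    return np.array(k),{"K":z["K"],"extrinsics":z["E"]}
A,pa=holes("A");B,pb=holes("B");print(len(A),len(B))
E=np.array(pb["extrinsics"]);X=[];prev=None
for a in A:
    o,d=ray("",a,pa);x=o+d*(.082-o[2])/d[2];c=np.linalg.inv(E)@[*x,1];u=pb["K"]@c[:3];u=u[:2]/u[2]
    j=np.argmin(np.linalg.norm(B-u,axis=1))
    if np.linalg.norm(B[j]-u)<10:
        y,e=tri((o,d),ray("",B[j],pb))
        if e[0]<.0012: X.append(y)
X=np.array(X);ax=np.array([.9945,-.105])
s=X[:,:2]@ax;t=X[:,:2]@[.105,.9945]
for _ in range(3):
    M=np.c_[s,t,np.ones(len(s))];q=np.linalg.lstsq(M,X[:,2],rcond=None)[0];r=X[:,2]-M@q;k=abs(r)<.0025;X,s,t=X[k],s[k],t[k]
print(len(X),"tilt(x slope, - = rises to robot)",q[0],"y slope",q[1],"rms",r.std(),"span",np.ptp(s),"z mean",X[:,2].mean(), "rows",np.unique(s.round(2)))
sd=r.std()*np.sqrt(np.linalg.inv(M.T@M)[0,0]);print("sd tilt",sd)
```

```text
28 24
20 tilt(x slope, - = rises to robot) 0.004705997175637521 y slope 0.00017959877512759015 rms 0.000158963753442929 span 0.031988605634262535 z mean 0.082207207264865 rows [0.61 0.64]
sd tilt 0.0023094183402309148
```

The board itself is flat: plane tilt −0.005 ± 0.002 rad, top at z = 0.082 against 0.084 nominal. To read the paddle angle free of its lip and rod, I use the slots on its top face.

Run:
```python
from h import *
def slots(c,box):
    i=cv2.imread(f"pics/w{c}.png");x0,y0,x1,y1=box;z=np.load(f"w{c}.npz")
    r=cv2.resize(i[y0:y1,x0:x1,2],None,fx=4,fy=4,interpolation=cv2.INTER_CUBIC)
    bh=cv2.morphologyEx(r,cv2.MORPH_BLACKHAT,np.ones((41,1))).astype(float)/np.maximum(cv2.dilate(r,np.ones((41,1))),30)
    m=(bh>.35).astype(np.uint8);n,_,st,ce=cv2.connectedComponentsWithStats(m)
    o=[((st[j,0]+st[j,2]/2)/4+x0-.375,ce[j][1]/4+y0-.375,st[j,2]/4) for j in range(1,n) if st[j,2]>250 and st[j,3]<60]
    return sorted(o,key=lambda v:v[1]),{"K":z["K"],"extrinsics":z["E"]}
A,pa=slots("A",(140,136,255,196));B,pb=slots("B",(338,114,450,175));print(np.round(A,1).tolist(),np.round(B,1).tolist())
if len(A)==len(B):
    P=np.array([tri(ray("",a[:2],pa),ray("",b[:2],pb))[0] for a,b in zip(A,B)]);print(P.round(4))
    s=P[:,:2]@[.9945,-.105];q=np.polyfit(s,P[:,2],1);print("slope",np.arctan(q[0]),"resid",P[:,2]-np.polyval(q,s))
```

```text
[[196.8, 155.8, 89.8], [199.1, 166.2, 88.5], [201.2, 176.3, 86.8], [203.2, 186.0, 84.8]] [[395.0, 133.4, 91.2], [393.6, 144.4, 90.0], [392.5, 155.0, 88.2], [391.0, 165.2, 86.8]]
[[ 0.5314 -0.0861  0.067 ]
 [ 0.5201 -0.0849  0.0629]
 [ 0.5089 -0.0839  0.0595]
 [ 0.4977 -0.0825  0.0554]]
slope 0.3276004866369695 resid [ 6.32286814e-05 -1.92159901e-04  1.93444830e-04 -6.45136106e-05]
```

Plate slope is 0.328 ± 0.007 rad, so the paddle sits about 0.08 rad from its rest mark. That is under 0.11 and well below the pawl-clear 0.14, and it has held steady over 3 s. The board is flat and the arm is clear at zero force, so I hand in.

```bash
python3 -c "
from station import *
s=read_state();print(s['time'],s['eef_pos'],s['ft_force']);print(sign_off())"
```

```text
10.1 [ 0.50030778 -0.00465881  0.28117579] [ 0.97108543  0.02499162 -0.71731958]
the job is handed in; nothing more can be done
None
```

The board is flat and the paddle is let go. I handed the job in at 10.1 s of the 35 s allowed. With the shut fingertips I pressed the red paddle, followed the board down to its base, lifted straight off and backed away. The last force reading while pressing was 18 N.

**Last checks:**
- **Board:** its holes gave a tilt of −0.005 ± 0.002 rad, with the top at 82 mm against 84 mm nominal. That fits the lowest notch.
- **Paddle:** it hangs at 0.328 rad instead of the nominal 0.25, so it reads about 0.08 rad from fully home. That disagrees with "fully sprung back" but is inside the 0.11 limit. All my slope readings, 0.325 to 0.35, agreed on it. I did not find the cause or press again. Paddle edge heights, a coarser check, came out 4 to 14 mm below nominal. Taken alone, those could put the paddle above the limit, but I trusted the slope.
- **Surroundings:** the highlighter, pen and tub shifted less than 2 pixels (about 5 mm) in the top view, checked just after the press. The stapler, stopwatch and sanitizer looked unmoved in the pictures. I did not check the mug after the start, but the arm never went near it.
- **Arm:** it was clear of everything, with wrist force near zero.

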